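# Lid the tube rack and hold it square in the reader's corner stop

## Robot

A 6-joint arm with a two-finger parallel gripper is mounted at the origin on the work surface. World frame = base frame: x ahead of the robot, y to its left, z up, the work surface at z = 0. Lengths are in m, angles in rad, forces in N, time in s.
With the tool pointing down it reaches from about 0.35 to 0.8 m from the base axis. Payload 7.3 kg.
Tool frame: the origin (TCP) lies midway between the tips of the shut fingers; the grasp point (between the pads) lies 19 mm behind it; z points along the fingers, y is the line along which they close (so a half turn about z gives the same grasp; the last joint's range is limited). The gripper opens to 85 mm and grips with 20 to 120 N. Pads are 22 mm wide; open, the fingers measure 114 mm over their backs; the gripper's body (76 mm by 85 mm) begins 54 mm behind the grasp point. The pads swing forward as they close: fully open they stand 13 mm farther back than shut.
Start: joints at [-0.146, 0.342, 1.524, -0, 1.275, -0.146], TCP at [0.525, 0, 0.231] pointing down, gripper open.
Joint ranges: [-2.53, 2.53], [-0.77, 2.02], [0.04, 2.7], [-1, 4.14], [0.28, 2.66], [-3.11, 3.11]. Speed limits (rad/s): [2.57, 2.57, 3.14, 3.14, 3.14, 3.14].

## Interface

Orientations are given as a unit quaternion [x, y, z, w].
In Python, from plant import r, read_camera, camera_model, job gives the robot as it stands. The module is installed in compiled form; this text tells all that it offers.
- The arm moves only by the tool servo_tool, never from a script. Its argument "moves" is a list of rows, each an object with "dr": the turn, a rotation vector about the tool's x, y, z in rad, a list of three; "travel": the shift along the tool's x, y, z in cm, a list of three; "hand": the closure, from -1 (fully open) to 1 (shut). A call has 1 to 10 rows; each row is the pose to reach, as a shift and turn from the pose commanded when the call began, along the tool's axes at that moment; what a row does not reach only later rows make up. A row lasts 1/10 s, in which the tool goes at most 50 mm and 8.59 degrees, less where a joint would pass 70% of its speed; a pose out of reach is approached as far as the arm can. A call with a gripper value outside its range is refused whole. The fingers move at their own pace and stop on an object; "squeeze" is the grip in N (left out, the last holds). Time passes only in rows, so rows that repeat a pose let the fingers close. It gives the time, the measured TCP pose, the force, the opening and the grip force at its end, in the units of the state.
- r.observe(): the state, without advancing time (a new reading comes with each control period).
- read_camera(name): name is "scene" or "side" or "wrist"; returns the picture (480x640x3 uint8, red, green, blue); there is no depth.
- camera_model(name): a dict with "mtx" (3x3 intrinsics, pixels), "D" ([k1, k2, p1, p2, k3] as OpenCV has them; the pictures are not rectified), "position" and "attitude" of the camera in the world; the wrist camera has in their place "mount" (4x4, takes a point from camera to tool coordinates, whose origin is the TCP and whose axes are the flange's). Camera axes: x right, y up, looking along -z (the intrinsics and any distortion apply to the point x, -y, -z); pixel columns grow to the right and rows downward; lengths in m; the calibration is good to about 2 mm. A picture is of the moment at which its call begins: read the wrist's pose just before it. camera_model takes no time and is no camera call.
- job.sign_off(): hands the job in; it is judged then, once.
The state is a dict: "t": time; "q": joint angles; "joint_velocities": joint speeds; "effort": joint torques, N m; "tcp_pos": TCP position; "tool_rot": TCP orientation; "contact_force": force on the tool from outside, world axes, zero at the start; "ft_torque": the same for the moment, N m; "opening": finger opening in m; "finger_force": force on a finger pad.
Only numpy, scipy, OpenCV 4.12 (cv2) and the standard library are available. Lean on these libraries where they do the work, as an engineer would, in place of code of your own. Each camera call takes 0.05 s, during which the arm holds its last target. There are 200 camera calls.

## Task

Put the orange lid onto the blue tube rack so that it sits fully seated and level. Then, with the lid on, slide the rack across the reader into the corner between the two metal stops until its far end and its right-hand long side lie flat against them, and finish while still holding it there, pressed firmly against both stops: do not let go at the end. Leave the other things on the bench where they are.

Things in the scene. Friction and masses are not known exactly. Their poses are not given: they have to be found in the camera images.
- lid_grip (a point): Centre of the upright grip bar on the orange lid: bar 60 mm long (lid x), 14 mm wide (lid y), 22 mm tall (11 mm above and below this point), standing on the lid's plate, 100 x 66 x 4 mm, whose underside is 15 mm below this point. The lid starts right way up on the bench, this point 23 mm above it. z is up; the lid is alike after a half turn.
- rack_mid (a point): Centre, half-way up, of the blue open-topped tube rack: 100 mm (rack x) x 66 mm (rack y) x 40 mm tall, walls 4 mm, mouth 92 x 58 mm, rim 20 mm above this point; tube caps end 10 mm below the rim. 250 g, standing loose and skewed on the reader's top. With the lid seated, lid_grip is 35 mm straight above this point, bar along rack x.
- corner (a point): Inner corner of the two stops, at the level of the reader's top (50 mm above the bench). Axes: z up, x towards the far stop, y away from the right stop; both stop faces pass through this point. The rack, home, has its centre at (-50, +33, +20) mm in these axes, its x within 0.3 rad of its start direction. The reader (grey, fixed, 260 x 200 x 50 mm) is centred at (-80, +60) mm in these axes.
- far_stop: Aluminium bar fixed on the reader, 12 x 100 x 28 mm tall; origin at the bottom middle of the face that the rack's end touches. The bar reaches from 0 to 100 mm along reader y from the corner.
- right_stop: Aluminium bar fixed on the reader, 100 x 12 x 28 mm tall; origin at the bottom middle of the face that the rack's long side touches. The bar reaches from 10 mm short of the corner to 110 mm before it along reader x.
- rack: The same rack; origin at the centre of its underside. It goes home with its +x end against the far stop and its -y long side against the right stop. The reader's top and the stops are slippery (friction about 0.25).
- lid: The same lid, 80 g; origin at the centre of its underside, 23 mm below lid_grip. Under its plate is a plug 8 mm deep, 88 x 54 mm, stepping to 82 x 48 mm in its lower 4 mm, which enters the rack's mouth with 2 mm play all round while the plate rests on the rim.
- jar: Bystander, to be left alone: short closed jar, 56 mm across, 50 mm tall; origin under its centre.
- bottle: Bystander, to be left alone: amber bottle, 60 mm across, 130 mm tall; origin under its centre.
- tip_box: Bystander, to be left alone: blue box of pipette tips, 120 x 80 x 59 mm; origin under its centre.
- beaker: Bystander, to be left alone: glass beaker, 70 mm across, 80 mm tall; origin under its centre.
- timer: Bystander, to be left alone: white bench timer, 60 x 60 x 18 mm; origin under its centre.
- spatula: Bystander, to be left alone: steel spatula, 180 mm long, lying flat; origin under its centre.
Things that resemble listed ones, but are neither listed nor needed, are in the scene too. Several things look just like the lid: the one meant starts nearest to the robot's base.

How it is judged:
On the way, in this order (a step that is already met when the one before it is completed fails the run):
1. the lid is seated level on the rack (x of lid_grip in the frame of rack_mid between -0.004 and 0.004 m and y of lid_grip in the frame of rack_mid between -0.004 and 0.004 m and z of lid_grip in the frame of rack_mid between 0.032 and 0.0375 m and angle between the z axis of lid_grip and the z axis of rack_mid, either way round below 0.035 rad and angle between the x axis of lid_grip and the x axis of rack_mid, either way round below 0.12 rad), for 0.2 s.
2. the lidded rack is pressed into the corner against both stops (all of step 1 and contact force between rack and far_stop above 1 N and contact force between rack and right_stop above 1 N and angle between the x axis of rack_mid and the x axis of corner, either way round below 0.03 rad and angle between rack_mid's own z axis and vertical below 0.03 rad and x of rack_mid in the frame of corner between -0.053 and -0.047 m and y of rack_mid in the frame of corner between 0.03 and 0.036 m and z of rack_mid in the frame of corner below 0.023 m and (contact force between any of the fingers, the arm and lid above 0.5 N or contact force between any of the fingers, the arm and rack above 0.5 N)), for 0.3 s.
At the end, for the whole second after the job is handed in: Lid seated on the rack (centred within 4 mm, level within 2 degrees, plate on the rim); rack flat on the reader, within 3 mm of both stop faces, square within 1.7 degrees, still; the robot touches rack or lid and presses the rack on each stop with over 1 N (all of step 2 and linear speed of rack below 0.02 m/s); the arm keeps its last pose, push and grip.
It fails at once if the rack is tipped by more than 20 degrees (angle between rack_mid's own z axis and vertical above 0.35 rad).
It fails at once if a bystander is shifted by more than 30 mm (distance of any of jar, bottle, tip_box, beaker, timer, spatula from where it was at the start of the episode above 0.03 m).
It also fails if it takes over 48 s, if anything falls off the work surface, if the arm or the gripper's body presses on something with over 40 N, if the wrist force passes 120 N, or if a joint passes its speed limit or range.

## Working session

There is one attempt and no reset: what is moved stays moved. The work goes in short steps, Python scripts to look and compute and a tool call to move; the robot and the scene stay as the last step left them, time stands still between calls to the robot, and variables do not carry over. Pictures are saved under pics/ and viewed, at most 10 in all, crops included, and the job is handed in when it is done.

Besides the shell and the picture viewer there is one more tool, called after "Call:" by a JSON object that holds its "name" and its "arguments", one argument or row to a line. servo_tool: Moves the arm, as the interface text tells. Its arguments: {"type":"object","properties":{"moves":{"type":"array"},"squeeze":{"type":"number"}},"required":["moves"]}

```bash
mkdir -p pics
cat > h.py <<'E'
import numpy as np, cv2
from scipy.spatial.transform import Rotation as R
from plant import r, read_camera, camera_model, job
def save(img,n): cv2.imwrite('pics/'+n, img[:,:,::-1])
def pose(name, st=None):
    m=camera_model(name)
    if 'mount' in m:
        st=st or r.observe(); T=np.eye(4); T[:3,:3]=R.from_quat(st['tool_rot']).as_matrix(); T[:3,3]=st['tcp_pos']
        M=T@np.array(m['mount']); return m,M[:3,:3],M[:3,3]
    a=np.array(m['attitude'],float)
    Rm=R.from_quat(a).as_matrix() if a.size==4 else a.reshape(3,3)
    return m,Rm,np.array(m['position'])
def cast(name,px,z,st=None):
    m,Rm,p=pose(name,st)
    u=cv2.undistortPoints(np.array(px,float).reshape(-1,1,2),np.array(m['mtx'],float),np.array(m['D'],float))[:,0]
    d=np.c_[u[:,0],-u[:,1],-np.ones(len(u))]@Rm.T
    return p+d*((z-p[2])/d[:,2])[:,None]
def proj(name,P,st=None):
    m,Rm,p=pose(name,st); c=(np.atleast_2d(P)-p)@Rm; c=c*[1,-1,-1]
    return cv2.projectPoints(c,np.zeros(3),np.zeros(3),np.array(m['mtx'],float),np.array(m['D'],float))[0][:,0]
E
python3 - <<'E'
from h import *
s=r.observe(); print(s)
for n in('scene','side','wrist'):
    i=read_camera(n); save(i,n+'0.png'); np.save(n+'0.npy',i); print(n,camera_model(n))
a=[cv2.imread(f'pics/{n}0.png') for n in('scene','side','wrist')]
E
```

```text
{'t': 0.0, 'q': array([-1.46004672e-01,  3.42718637e-01,  1.52501786e+00, -4.22401261e-06,
        1.27540306e+00, -1.46000797e-01]), 'joint_velocities': array([-0.00076362, -0.00162047,  0.00084795,  0.00026093,  0.00054603,
       -0.00114133]), 'effort': array([ 5.72253757e-04, -4.33677435e+01, -2.46005630e+01, -7.37992127e-05,
        7.83137977e-03, -1.18290802e-05]), 'tcp_pos': array([5.24597463e-01, 7.77188226e-05, 2.30627788e-01]), 'tool_rot': array([ 7.07107504e-01,  7.07105635e-01, -4.63148349e-04, -6.19456970e-04]), 'contact_force': array([ 0.36630905,  0.01782353, -0.69514789]), 'ft_torque': array([0.01796474, 0.02898554, 0.01539083]), 'finger_force': 0.0, 'opening': 0.08507956438527618}
scene {'mtx': array([[459.90769077,   0.        , 314.90868515],
       [  0.        , 459.90769077, 239.29206877],
       [  0.        ,   0.        ,   1.        ]]), 'D': array([-0.07041553,  0.        ,  0.        ,  0.        ,  0.        ]), 'position': array([1.29461478, 0.60869896, 0.79230552]), 'attitude': array([0.18642417, 0.38747434, 0.81037486, 0.3979978 ])}
side {'mtx': arra
[... 258 characters left out ...]
4, 0.93297192, 1.02573634]), 'attitude': array([-0.07728581,  0.36742678,  0.90440938, -0.20265274])}
wrist {'mtx': array([[331.34421993,   0.        , 317.81270072],
       [  0.        , 331.34421993, 243.68421534],
       [  0.        ,   0.        ,   1.        ]]), 'D': array([-0.05672847,  0.        ,  0.        ,  0.        ,  0.        ]), 'mount': array([[-4.84034204e-04,  9.65568940e-01,  2.60146857e-01,
         6.56130472e-02],
       [ 9.99999284e-01,  1.82701433e-04,  1.18249758e-03,
        -9.60027325e-04],
       [ 1.09425373e-03,  2.60147244e-01, -9.65568337e-01,
        -1.43616085e-01],
       [ 0.00000000e+00,  0.00000000e+00,  0.00000000e+00,
         1.00000000e+00]])}
```

View pics/scene0.png

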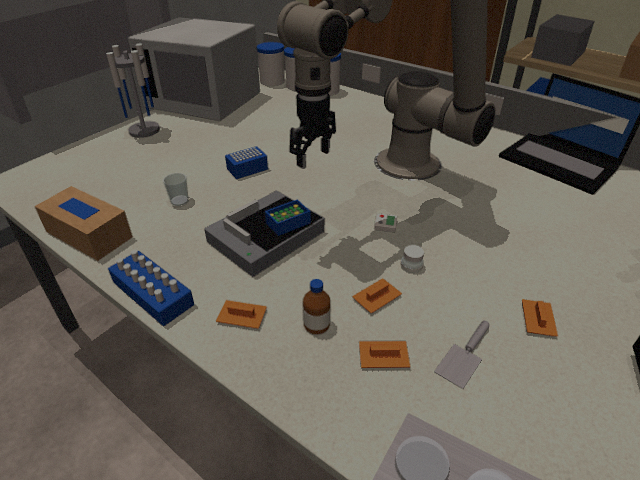

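View pics/side0.png

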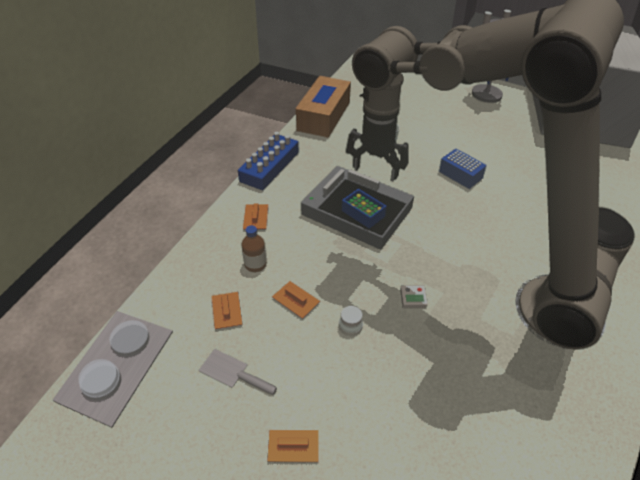

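The scene view shows four orange lids, at about (242,313), (377,296), (385,354) and (539,317). In the side view they are at (256,216), (297,299), (226,310) and (293,446). The rack on the reader is at scene (288,216) / side (364,205). The blue lookalikes are the tube rack at scene (150,285) and the tip box at (246,162). I'll compute each lid's distance from the base and crop closer.

Run:
```python
from h import *
for n in('scene','side'):
    i=np.load(n+'0.npy'); h=cv2.cvtColor(i,cv2.COLOR_RGB2HSV)
    m=cv2.inRange(h,(6,170,110),(18,255,255)); 
    for c in cv2.findContours(m,0,2)[0]:
        if cv2.contourArea(c)>250:
            (x,y),wh,a=cv2.minAreaRect(c); P=cast(n,[(x,y)],.012)[0]; q=cast(n,cv2.approxPolyDP(c,4,True)[:,0],.012)
            print(n,(round(x),round(y)),P.round(3),'dist',np.hypot(*P[:2]).round(3))
A=np.load('scene0.npy')[180:280,195:335]; B=np.load('side0.npy')[150:250,290:430]; C=np.load('side0.npy')[270:330,255:345]
A=cv2.resize(A,None,fx=4,fy=4,interpolation=3)[:400,:560];
B=cv2.resize(B,None,fx=4,fy=4,interpolation=3)
save(cv2.resize(np.r_[np.load('scene0.npy')[180:280,195:335],np.load('side0.npy')[155:255,290:430]],None,fx=3,fy=3,interpolation=3),'crop1.png')
W=np.load('wrist0.npy'); save(W,'w.png')
```

```text
scene (384, 354) [0.748 0.36  0.012] dist 0.83
scene (241, 314) [0.85  0.045 0.012] dist 0.852
scene (539, 317) [0.452 0.588 0.012] dist 0.742
scene (377, 295) [0.613 0.257 0.012] dist 0.665
```

View pics/crop1.png

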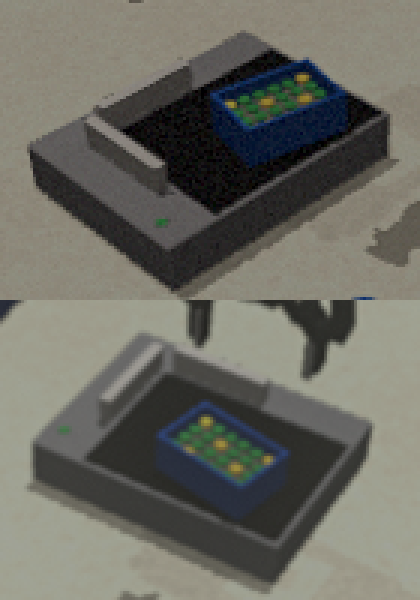

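View pics/wrist0.png

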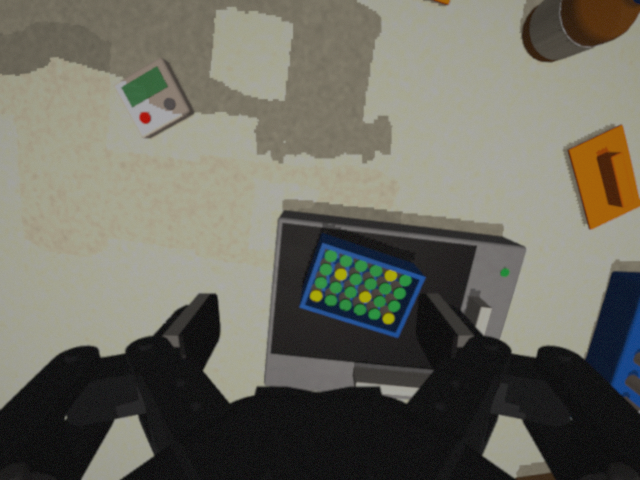

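The crop shows the rack with tubes skewed on the dark tray. The far stop is on the +x world side and the right stop on the -y side. The chosen lid is the one at scene (377,295), 0.665 m from the base and the nearest of the four. Next I'll move the wrist camera over it for the close check.

Call:
{"name": "servo_tool", "arguments": {
  "moves": [
    {"dr": [0,0,0],"travel": [5,2,0],"hand": -1},
    {"dr": [0,0,0],"travel": [10,4,0],"hand": -1},
    {"dr": [0,0,0],"travel": [15,6,0],"hand": -1},
    {"dr": [0,0,0],"travel": [20,8,0],"hand": -1},
    {"dr": [0,0,0],"travel": [22,9,0],"hand": -1},
    {"dr": [0,0,0],"travel": [22,9,0],"hand": -1},
    {"dr": [0,0,0],"travel": [22,9,0],"hand": -1},
    {"dr": [0,0,0],"travel": [22,9,0],"hand": -1}
  ],
  "squeeze": 40
}}

```text
t: 0.95
tcp_pos: [0.6147, 0.2192, 0.231]
tool_rot: [0.707, 0.707, -0.0, -0.0]
contact_force: [0.3, -0.3, -0.8]
opening: 0.0854
finger_force: 0.0
```

Run:
```python
from h import *
import pickle
s=r.observe(); i=read_camera('wrist'); save(i,'wrist1.png'); np.save('w1.npy',i); pickle.dump(s,open('s1.pkl','wb'))
print(s['t'],s['tcp_pos'],s['tool_rot'],s['joint_velocities'].round(3))
h=cv2.cvtColor(i,cv2.COLOR_RGB2HSV)
m=cv2.inRange(h,(4,150,60),(20,255,255))
for c in cv2.findContours(m,0,2)[0]:
    if cv2.contourArea(c)>1500:
        b=cv2.boxPoints(cv2.minAreaRect(c)); P=cast('wrist',b,.012,s)
        e=np.linalg.norm(P-np.roll(P,1,0),axis=1); print(b.round(1).tolist(),'edges',e.round(4),'c',P.mean(0).round(4))
        for k in range(4): d=P[k]-P[k-1]; print(e[k].round(3),np.degrees(np.arctan2(d[1],d[0])).round(1))
```

```text
0.95 [0.61471938 0.21916075 0.23102922] [ 7.07346093e-01  7.06867222e-01 -4.77453859e-04 -8.00321549e-05] [-0.013 -0.012  0.003  0.002 -0.002  0.   ]
[[435.70001220703125, 262.79998779296875], [473.20001220703125, 215.0], [511.79998779296875, 245.3000030517578], [474.29998779296875, 293.1000061035156]] edges [0.0636 0.0677 0.0614 0.07  ] c [0.7938 0.1736 0.012 ]
0.064 142.9
0.068 56.2
0.061 -35.1
0.07 -122.1
[[263.1000061035156, 199.1999969482422], [278.20001220703125, 140.1999969482422], [368.20001220703125, 163.1999969482422], [353.1000061035156, 222.1999969482422]] edges [0.1027 0.0649 0.0984 0.0659] c [0.6111 0.2562 0.012 ]
0.103 165.4
0.065 73.5
0.098 -14.0
0.066 -102.8
[[391.5, 56.900001525878906], [448.29998779296875, 19.899999618530273], [503.70001220703125, 104.9000015258789], [446.8999938964844, 142.0]] edges [0.1036 0.0656 0.1026 0.0692] c [0.7468 0.3581 0.012 ]
0.104 127.4
0.066 32.6
0.103 -50.6
0.069 -146.2
```

View pics/wrist1.png

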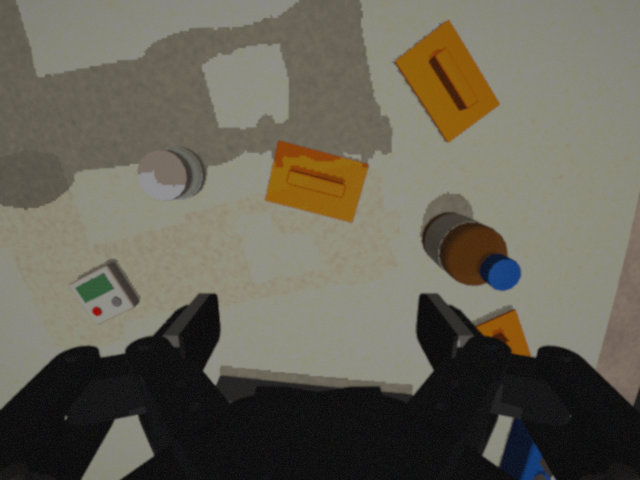

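The close view confirms the lid at px (316,181): a 100 × 66 mm orange plate, centred at world (0.611, 0.256), yaw about -14.5°. I'll turn the tool to match and come down part-way.

Call:
{"name": "servo_tool", "arguments": {
  "moves": [
    {"dr": [0,0,-0.15],"travel": [0.5,-0.1,1],"hand": -1},
    {"dr": [0,0,-0.3],"travel": [1,-0.2,2],"hand": -1},
    {"dr": [0,0,-0.45],"travel": [1.5,-0.3,4],"hand": -1},
    {"dr": [0,0,-0.6],"travel": [2,-0.4,6],"hand": -1},
    {"dr": [0,0,-0.75],"travel": [2.5,-0.4,8],"hand": -1},
    {"dr": [0,0,-0.9],"travel": [3,-0.4,9],"hand": -1},
    {"dr": [0,0,-1.05],"travel": [3.5,-0.4,10],"hand": -1},
    {"dr": [0,0,-1.2],"travel": [3.7,-0.4,11],"hand": -1},
    {"dr": [0,0,-1.318],"travel": [3.7,-0.4,11],"hand": -1},
    {"dr": [0,0,-1.318],"travel": [3.7,-0.4,11],"hand": -1}
  ]
}}

```text
t: 2.0
tcp_pos: [0.611, 0.2558, 0.1215]
tool_rot: [0.126, 0.992, -0.0, -0.0]
contact_force: [0.0, -0.6, -0.6]
opening: 0.0856
finger_force: 0.0
```

Call:
{"name": "servo_tool", "arguments": {
  "moves": [
    {"dr": [0,0,0],"travel": [0,0,0],"hand": -1},
    {"dr": [0,0,0],"travel": [0,0,0],"hand": -1},
    {"dr": [0,0,0],"travel": [0,0,0],"hand": -1}
  ]
}}

```text
t: 2.3
tcp_pos: [0.6112, 0.2568, 0.1218]
tool_rot: [0.127, 0.992, 0.0, 0.0]
contact_force: [-0.2, 1.1, -0.7]
opening: 0.0857
finger_force: 0.0
```

Run:
```python
from h import *
import pickle
s=r.observe(); i=read_camera('wrist'); save(i,'wrist2.png')
Rm=R.from_quat(s['tool_rot']).as_matrix(); print(s['t'],s['tcp_pos'],Rm.round(3),s['joint_velocities'].round(3),s['q'].round(2))
h=cv2.cvtColor(i,cv2.COLOR_RGB2HSV)
m=cv2.inRange(h,(4,150,60),(20,255,255))
for c in cv2.findContours(m,0,2)[0]:
    if cv2.contourArea(c)>2500:
        b=cv2.boxPoints(cv2.minAreaRect(c)); P=cast('wrist',b,.012,s)
        e=np.linalg.norm(P-np.roll(P,1,0),axis=1); print(b.round(1).tolist(),'edges',e.round(4),'c',P.mean(0).round(4),'in tool mm',(1e3*(P.mean(0)-s['tcp_pos'])@Rm).round(1))
        for k in range(4): d=P[k]-P[k-1]; print(e[k].round(3),np.degrees(np.arctan2(d[1],d[0])).round(1))
```

```text
2.3 [0.61121044 0.25675743 0.12177474] [[-0.968  0.252  0.001]
 [ 0.252  0.968  0.   ]
 [-0.001  0.    -1.   ]] [ 0.004  0.002  0.002 -0.     0.001 -0.008] [ 0.28  0.69  1.25 -0.    1.2  -1.03]
[[275.0, 179.0], [360.0, 179.0], [360.0, 300.0], [275.0, 300.0]] edges [0.0991 0.0641 0.0991 0.0707] c [0.6115 0.256  0.012 ] in tool mm [ -0.4  -0.7 109.8]
0.099 163.5
0.064 75.4
0.099 -12.7
0.071 -104.6
```

View pics/wrist2.png

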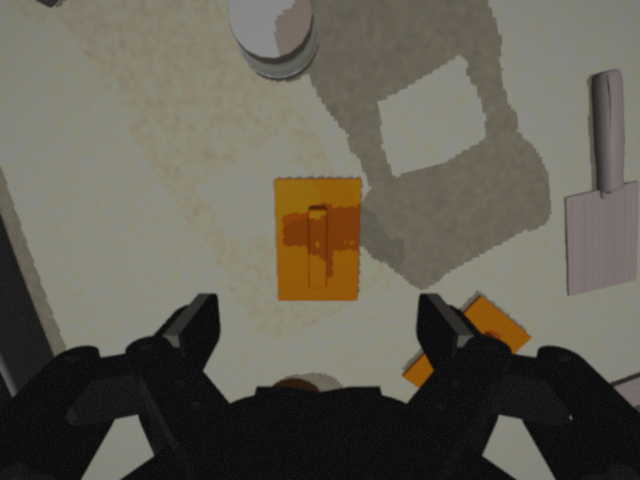

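The lid is square to the tool and centred, with its plate at px 275–360 × 179–300. Now I'll descend and grip.

Call:
{"name": "servo_tool", "arguments": {
  "moves": [
    {"dr": [0,0,0],"travel": [0,0,4],"hand": -1},
    {"dr": [0,0,0],"travel": [0,0,8],"hand": -1},
    {"dr": [0,0,0],"travel": [0,0,10],"hand": -1},
    {"dr": [0,0,0],"travel": [0,0,10.7],"hand": -1},
    {"dr": [0,0,0],"travel": [0,0,10.7],"hand": -0.3},
    {"dr": [0,0,0],"travel": [0,0,10.7],"hand": 0.3},
    {"dr": [0,0,0],"travel": [0,0,10.7],"hand": 1},
    {"dr": [0,0,0],"travel": [0,0,10.7],"hand": 1},
    {"dr": [0,0,0],"travel": [0,0,10.7],"hand": 1},
    {"dr": [0,0,0],"travel": [0,0,10.7],"hand": 1}
  ],
  "squeeze": 60
}}

```text
t: 3.35
tcp_pos: [0.6117, 0.2573, 0.0155]
tool_rot: [0.126, 0.992, 0.0, 0.001]
contact_force: [-1.2, 0.3, 3.9]
opening: 0.0125
finger_force: 61.3
```

Call:
{"name": "servo_tool", "arguments": {
  "moves": [
    {"dr": [0,0,0],"travel": [0,0,0],"hand": 1},
    {"dr": [0,0,0],"travel": [0,0,0],"hand": 1},
    {"dr": [0,0,0],"travel": [0,0,0],"hand": 1}
  ]
}}

```text
t: 3.65
tcp_pos: [0.6117, 0.2573, 0.0155]
tool_rot: [0.126, 0.992, 0.0, 0.001]
contact_force: [-1.6, -0.3, 5.2]
opening: 0.0127
finger_force: 61.3
```

Call:
{"name": "servo_tool", "arguments": {
  "moves": [
    {"dr": [0,0,0],"travel": [0,0,-3],"hand": 1},
    {"dr": [0,0,0],"travel": [0,0,-8],"hand": 1},
    {"dr": [0,0,0],"travel": [0,0,-13],"hand": 1},
    {"dr": [0,0,0],"travel": [0,0,-18],"hand": 1},
    {"dr": [0,0,0],"travel": [0,0,-20],"hand": 1},
    {"dr": [0,0,0],"travel": [0,0,-20],"hand": 1}
  ]
}}

```text
t: 4.25
tcp_pos: [0.6125, 0.2575, 0.2187]
tool_rot: [0.126, 0.992, 0.002, 0.004]
contact_force: [0.8, 0.6, -1.1]
opening: 0.0129
finger_force: 60.4
```

Run:
```python
from h import *
i=np.load('wrist0.npy'); 
s=dict(tcp_pos=np.array([.524597,.0000777,.230628]),tool_rot=np.array([7.07107504e-01,7.07105635e-01,-4.63148349e-04,-6.19456970e-04]))
h=cv2.cvtColor(i,cv2.COLOR_RGB2HSV); sub=np.zeros(i.shape[:2],np.uint8); sub[225:350,290:435]=1
b=cv2.inRange(h,(100,150,0),(125,255,255))*sub
print('V pct',np.percentile(h[...,2][b>0],[10,30,50,70,90]))
for vt in(60,90,110):
    m=cv2.inRange(h,(100,130,vt),(125,255,255))*sub
    c=max(cv2.findContours(m,0,2)[0],key=cv2.contourArea); hull=cv2.convexHull(c)
    bx=cv2.boxPoints(cv2.minAreaRect(hull)); P=cast('wrist',bx,.09,s); e=np.linalg.norm(P-np.roll(P,1,0),axis=1)
    print(vt,bx.round(1).tolist(),e.round(4),P.mean(0).round(4))
    ap=cv2.approxPolyDP(hull,6,True)[:,0]; P=cast('wrist',ap,.09,s); print('  quad',ap.tolist(),P[:,:2].round(4).tolist(),P.mean(0).round(4))
    for k in range(len(P)): d=P[k]-P[k-1]; print('   ',np.linalg.norm(d).round(4),np.degrees(np.arctan2(d[1],d[0])).round(1))
# reader/stop corners by eye crop
save(cv2.resize(i[200:400,260:530],None,fx=2.9,fy=2.9,interpolation=3),'crop2.png')
```

```text
V pct [ 50.  55.  80. 130. 148.]
60 [[298.0, 307.0], [320.29998779296875, 240.10000610351562], [425.8999938964844, 275.29998779296875], [403.6000061035156, 342.20001220703125]] [0.1089 0.0681 0.1025 0.0711] [ 0.5655 -0.0565  0.09  ]
  quad [[322, 242], [425, 276], [398, 337], [299, 307]] [[0.5277, -0.008], [0.6223, -0.0403], [0.6016, -0.1031], [0.5063, -0.0711]] [ 0.5644 -0.0556  0.09  ]
    0.0666 71.3
    0.1 -18.8
    0.0662 -108.2
    0.1006 161.4
90 [[298.70001220703125, 306.8999938964844], [320.5, 241.5], [425.5, 276.5], [403.70001220703125, 341.8999938964844]] [0.1083 0.0666 0.102  0.0695] [ 0.5657 -0.057   0.09  ]
  quad [[322, 243], [425, 277], [397, 337], [299, 306]] [[0.5277, -0.0089], [0.6224, -0.0412], [0.6006, -0.1031], [0.5063, -0.07]] [ 0.5642 -0.0558  0.09  ]
    0.0648 70.7
    0.1001 -18.8
    0.0656 -109.4
    0.1 160.7
110 [[299.1000061035156, 306.70001220703125], [320.70001220703125, 241.89999389648438], [424.79998779296875, 276.6000061035156], [403.20001220703125, 341.3999938964844]] [0.1073 0.066  0.1012 0.0689] [ 0.5655 -0.0569  0.09  ]
  quad [[323, 243], [424, 277], [398, 336], [300, 307]] [[0.5285, -0.0089], [0.6215, -0.0412], [0.6015, -0.1021], [0.5072, -0.0711]] [ 0.5647 -0.0558  0.09  ]
    0.0657 71.0
    0.0984 -19.2
    0.064 -108.2
    0.0993 161.8
```

View pics/crop2.png

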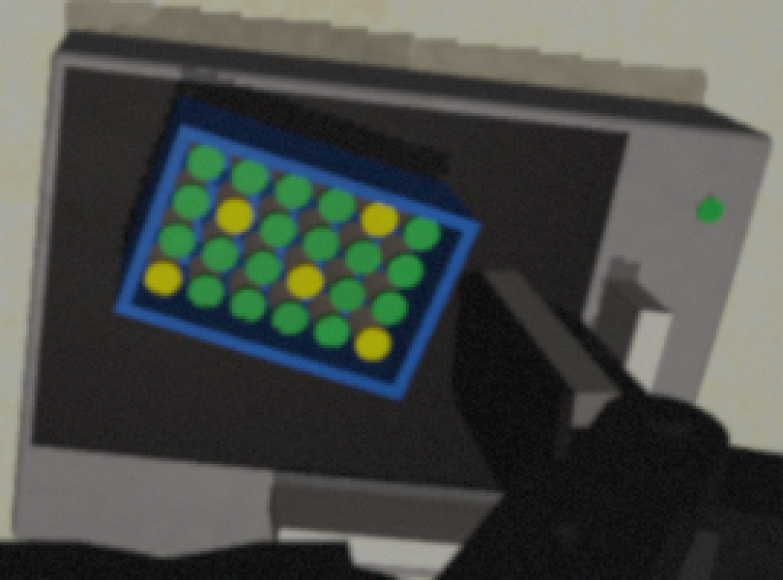

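The rack rim is clean: centre (0.5645, -0.0558), yaw -18.9°, measured size 100 × 66 mm. The reader's top corners sit at about wrist px (282.4,219), (525.5,246.5) and (266.2,384.5), and the right stop's foot runs from (353,364) to (432,370).

```bash
cat >> h.py <<'E'
def go(target,yaw_lid):
    s=r.observe(); Rm=R.from_quat(s['tool_rot']).as_matrix()
    y=np.radians(yaw_lid); X=-np.array([np.cos(y),np.sin(y),0]); Z=np.array([0,0,-1.]); W=np.c_[X,np.cross(Z,X),Z]
    print('t',s['t'],'tcp',s['tcp_pos'].round(4),'yaw',np.degrees(np.arctan2(-Rm[1,0],-Rm[0,0])).round(2))
    print('travel cm',(100*(np.array(target)-s['tcp_pos'])@Rm).round(2),'dr',R.from_matrix(Rm.T@W).as_rotvec().round(4))
E
python3 - <<'E'
from h import *
s=dict(tcp_pos=np.array([.524597,.0000777,.230628]),tool_rot=np.array([7.07107504e-01,7.07105635e-01,-4.63148349e-04,-6.19456970e-04]))
P=cast('wrist',[(282.4,219),(525.5,246.5),(266.2,384.5),(353,364),(432,370)],.05,s)[:,:2]
an=lambda d:np.degrees(np.arctan2(d[1],d[0]))
print(P.round(4).tolist(),'len',np.linalg.norm(P[1]-P[0]),an(P[1]-P[0]),np.linalg.norm(P[0]-P[2]),an(P[0]-P[2])-90,'stop',an(P[4]-P[3]))
y=np.radians(an(P[1]-P[0])); M=np.array([[np.cos(y),-np.sin(y)],[np.sin(y),np.cos(y)]])
c=np.mean([P[0]-M@[-.21,.16],P[1]-M@[.05,.16],P[2]-M@[-.21,-.04]],0); print('corner',c.round(4),[ (P[k]-c)@M for k in range(5)])
print('home',(c+M@[-.05,.033]).round(4))
i=np.load('side0.npy'); save(cv2.resize(i[165:225,300:400],None,fx=6,fy=6,interpolation=3),'crop3.png')
go([.5645,-.0558,.135],-18.9)
E
```

```text
[[0.4887, 0.0051], [0.7396, -0.0233], [0.4639, -0.1893], [0.5637, -0.1614], [0.6548, -0.1704]] len 0.2525551374826208 -6.469906285409293 0.19602713006087372 -7.24533576405598 stop -5.635014387176221
corner [ 0.6761 -0.1758] [array([-0.20663408,  0.15866973]), array([0.04592106, 0.15866973]), array([-0.20928699, -0.03733945]), array([-0.11335536,  0.00166267]), array([-0.02173605,  0.00299781])]
home [ 0.6301 -0.1374]
t 4.25 tcp [0.6125 0.2575 0.2187] yaw -14.48
travel cm [ -3.13 -31.57   8.27] dr [0.0042 0.0066 0.0771]
```

Call:
{"name": "servo_tool", "arguments": {
  "moves": [
    {"dr": [0.004,0.006,0.01],"travel": [-0.5,-4.5,0],"hand": 1},
    {"dr": [0.004,0.006,0.02],"travel": [-1,-9,0],"hand": 1},
    {"dr": [0.004,0.006,0.035],"travel": [-1.4,-13.5,0],"hand": 1},
    {"dr": [0.004,0.006,0.05],"travel": [-1.8,-18,0],"hand": 1},
    {"dr": [0.004,0.006,0.06],"travel": [-2.2,-22.5,2],"hand": 1},
    {"dr": [0.004,0.006,0.07],"travel": [-2.7,-27,4],"hand": 1},
    {"dr": [0.004,0.006,0.077],"travel": [-3.1,-30.5,6.5],"hand": 1},
    {"dr": [0.004,0.006,0.077],"travel": [-3.13,-31.57,8.3],"hand": 1},
    {"dr": [0.004,0.006,0.077],"travel": [-3.13,-31.57,8.3],"hand": 1},
    {"dr": [0.004,0.006,0.077],"travel": [-3.13,-31.57,8.3],"hand": 1}
  ]
}}

```text
t: 5.25
tcp_pos: [0.5618, -0.056, 0.1304]
tool_rot: [0.164, 0.986, -0.001, -0.004]
contact_force: [-0.6, 0.3, -0.3]
opening: 0.0125
finger_force: 60.4
```

Call:
{"name": "servo_tool", "arguments": {
  "moves": [
    {"dr": [0,0,0],"travel": [0,0,0],"hand": 1},
    {"dr": [0,0,0],"travel": [0,0,0],"hand": 1},
    {"dr": [0,0,0],"travel": [0,0,0],"hand": 1}
  ]
}}

```text
t: 5.55
tcp_pos: [0.5628, -0.0556, 0.132]
tool_rot: [0.163, 0.987, -0.002, -0.002]
contact_force: [-0.1, 0.2, -2.0]
opening: 0.0129
finger_force: 60.4
```

Run:
```python
from h import *
go([.5645,-.0558,.0975],-18.9); s=r.observe(); print(s['contact_force'])
a=read_camera('side')[130:260,290:440]; b=read_camera('scene')[160:280,200:350]; w=read_camera('wrist')
h=cv2.cvtColor(w,cv2.COLOR_RGB2HSV); m=cv2.inRange(h,(4,150,60),(20,255,255))
c=max(cv2.findContours(m,0,2)[0],key=cv2.contourArea); print(cv2.boundingRect(c))
q=cv2.boxPoints(cv2.minAreaRect(c)); P=cast('wrist',q,s['tcp_pos'][2]-.0035,s); Rm=R.from_quat(s['tool_rot']).as_matrix()
print(((P-s['tcp_pos'])@Rm*1e3).round(1))
f=lambda x,H:cv2.resize(x,(int(x.shape[1]*H/x.shape[0]),H),interpolation=3)
save(np.c_[f(a,300),f(b,300)],'v4.png'); save(w,'wrist4.png')
```

```text
t 5.55 tcp [ 0.5628 -0.0556  0.132 ] yaw -18.81
travel cm [-0.18  0.05  3.45] dr [-0.004  -0.0044  0.0015]
[-0.14619997  0.22939163 -1.97197268]
(243, 194, 149, 194)
[[-51.  -40.8   3.4]
 [ 50.  -33.7   3.9]
 [ 49.5  32.1   3.6]
 [-51.4  37.3   3.1]]Traceback (most recent call last):
  File "<stdin>", line 9, in <module>
    res = self.concatenate(tuple(objs), axis=axis)
ValueError: all the input array dimensions except for the concatenation axis must match exactly, but along dimension 1, the array at index 0 has size 346 and the array at index 1 has size 375
```

Call:
{"name": "servo_tool", "arguments": {
  "moves": [
    {"dr": [-0.004,-0.004,0.001],"travel": [-0.13,0.05,0.5],"hand": 1},
    {"dr": [-0.004,-0.004,0.001],"travel": [-0.13,0.05,1.2],"hand": 1},
    {"dr": [-0.004,-0.004,0.001],"travel": [-0.13,0.05,1.8],"hand": 1},
    {"dr": [-0.004,-0.004,0.001],"travel": [-0.13,0.05,2.3],"hand": 1},
    {"dr": [-0.004,-0.004,0.001],"travel": [-0.13,0.05,2.5],"hand": 1},
    {"dr": [-0.004,-0.004,0.001],"travel": [-0.13,0.05,2.5],"hand": 1},
    {"dr": [-0.004,-0.004,0.001],"travel": [-0.13,0.05,2.5],"hand": 1}
  ]
}}

```text
t: 6.4
tcp_pos: [0.5637, -0.0565, 0.1064]
tool_rot: [0.165, 0.986, 0.0, -0.001]
contact_force: [-0.1, 0.2, -0.4]
opening: 0.0125
finger_force: 60.4
```

Run:
```python
from h import *
go([.564,-.0558,.0975],-18.9); s=r.observe(); print(s['contact_force'])
a=read_camera('side')[135:255,290:440]; b=read_camera('scene')[160:280,200:350]
save(cv2.resize(np.c_[a,b],None,fx=2.6,fy=2.6,interpolation=3),'v5.png')
```

```text
t 6.4 tcp [ 0.5637 -0.0565  0.1064] yaw -18.96
travel cm [-0.01  0.08  0.89] dr [-0.0002 -0.0016 -0.001 ]
[-0.06394581  0.15923408 -0.42889682]Traceback (most recent call last):
  File "<stdin>", line 4, in <module>
  File "h.py", line 4, in save
    def save(img,n): cv2.imwrite('pics/'+n, img[:,:,::-1])
                     ~~~~~~~~~~~^^^^^^^^^^^^^^^^^^^^^^^^^^
cv2.error: OpenCV(4.12.0) /io/opencv/modules/imgcodecs/src/loadsave.cpp:1058: error: (-215:Assertion failed) image.channels() == 1 || image.channels() == 3 || image.channels() == 4 in function 'imwrite_'
```

Call:
{"name": "servo_tool", "arguments": {
  "moves": [
    {"dr": [0,-0.001,0],"travel": [0,0.06,0],"hand": 1},
    {"dr": [0,-0.001,0],"travel": [0,0.06,0.2],"hand": 1},
    {"dr": [0,-0.001,0],"travel": [0,0.06,0.4],"hand": 1},
    {"dr": [0,-0.001,0],"travel": [0,0.06,0.4],"hand": 1}
  ]
}}

```text
t: 6.9
tcp_pos: [0.5635, -0.0558, 0.1019]
tool_rot: [0.165, 0.986, -0.0, -0.001]
contact_force: [-0.3, 0.2, -1.5]
opening: 0.0129
finger_force: 60.4
```

Call:
{"name": "servo_tool", "arguments": {
  "moves": [
    {"dr": [0,0,0],"travel": [0,0,0.15],"hand": 1},
    {"dr": [0,0,0],"travel": [0,0,0.3],"hand": 1},
    {"dr": [0,0,0],"travel": [0,0,0.3],"hand": 1}
  ]
}}

```text
t: 7.2
tcp_pos: [0.5636, -0.0559, 0.099]
tool_rot: [0.165, 0.986, -0.0, -0.001]
contact_force: [0.6, -0.7, 0.2]
opening: 0.0127
finger_force: 60.4
```

Run:
```python
from h import *
go([.564,-.0558,.0975],-18.9); s=r.observe(); print(s['contact_force'])
a=read_camera('side')[135:255,290:440]; b=read_camera('scene')[160:280,200:350]
save(cv2.resize(np.hstack([a,b]),None,fx=2.6,fy=2.6,interpolation=3),'v6.png')
```

```text
t 7.2 tcp [ 0.5636 -0.0559  0.099 ] yaw -18.96
travel cm [-0.03  0.02  0.15] dr [-0.0003 -0.0012 -0.001 ]
[ 0.63796291 -0.65670775  0.24742512]
```

View pics/v6.png

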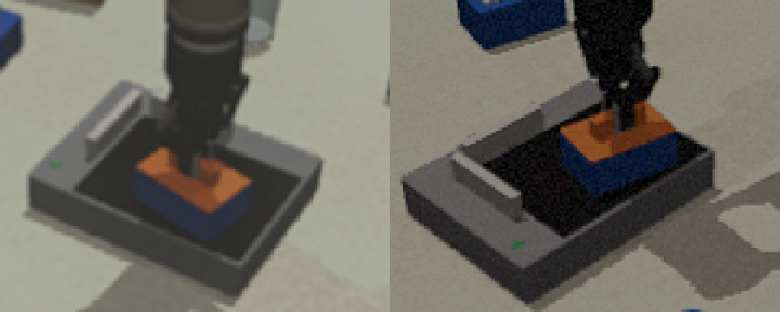

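In both views the lid's edges line up with the rack, and the plug has entered with no force. I'll press it down to seat.

Call:
{"name": "servo_tool", "arguments": {
  "moves": [
    {"dr": [0,0,0],"travel": [0,0,0.1],"hand": 1},
    {"dr": [0,0,0],"travel": [0,0,0.2],"hand": 1},
    {"dr": [0,0,0],"travel": [0,0,0.2],"hand": 1},
    {"dr": [0,0,0],"travel": [0,0,0.2],"hand": 1}
  ]
}}

```text
t: 7.7
tcp_pos: [0.5638, -0.0559, 0.0975]
tool_rot: [0.165, 0.986, -0.0, -0.0]
contact_force: [-2.1, 1.0, 2.3]
opening: 0.0126
finger_force: 60.8
```

Call:
{"name": "servo_tool", "arguments": {
  "moves": [
    {"dr": [0,0,0],"travel": [0,0,0.1],"hand": 1},
    {"dr": [0,0,0],"travel": [0,0,0.1],"hand": 1},
    {"dr": [0,0,0],"travel": [0,0,0.1],"hand": 1}
  ]
}}

```text
t: 8.0
tcp_pos: [0.5638, -0.0559, 0.0975]
tool_rot: [0.165, 0.986, -0.0, -0.0]
contact_force: [-3.9, 1.2, 9.2]
opening: 0.0128
finger_force: 61.8
```

Run:
```python
from h import *
s=r.observe(); print(s['contact_force'])
go([.630,-.137,.0970],-6.3)
```

```text
[-3.89772268  1.18556559  9.24204042]
t 8.0 tcp [ 0.5638 -0.0559  0.0975] yaw -18.95
travel cm [-8.89 -5.52  0.05] dr [-2.000e-04 -0.000e+00 -2.207e-01]
```

The lid is seated: z is at the predicted value and it bears a 9 N downforce. Next I'll slide and turn the rack to just short of the corner.

Call:
{"name": "servo_tool", "arguments": {
  "moves": [
    {"dr": [0,0,-0.02],"travel": [-0.7,-0.45,-0.03],"hand": 1},
    {"dr": [0,0,-0.05],"travel": [-1.6,-1.0,-0.03],"hand": 1},
    {"dr": [0,0,-0.08],"travel": [-2.6,-1.7,-0.03],"hand": 1},
    {"dr": [0,0,-0.11],"travel": [-3.6,-2.3,-0.03],"hand": 1},
    {"dr": [0,0,-0.14],"travel": [-4.6,-3.0,-0.03],"hand": 1},
    {"dr": [0,0,-0.17],"travel": [-5.6,-3.6,-0.03],"hand": 1},
    {"dr": [0,0,-0.2],"travel": [-6.5,-4.2,-0.03],"hand": 1},
    {"dr": [0,0,-0.22],"travel": [-7.2,-4.6,-0.03],"hand": 1},
    {"dr": [0,0,-0.22],"travel": [-7.6,-4.9,-0.03],"hand": 1},
    {"dr": [0,0,-0.22],"travel": [-7.6,-4.9,-0.03],"hand": 1}
  ]
}}

```text
t: 9.0
tcp_pos: [0.6207, -0.1275, 0.0975]
tool_rot: [0.056, 0.998, -0.0, 0.001]
contact_force: [-0.7, -0.4, 3.9]
opening: 0.0128
finger_force: 61.2
```

Run:
```python
from h import *
s=r.observe(); print(s['contact_force'],s['joint_velocities'].round(3))
go([.630,-.137,.0970],-6.3)
a=read_camera('side'); b=read_camera('scene'); np.save('side7.npy',a); np.save('scene7.npy',b)
save(np.hstack([cv2.resize(a[140:230,300:400],None,fx=4,fy=4,interpolation=3),cv2.resize(b[185:275,200:300],None,fx=4,fy=4,interpolation=3)]),'v7.png')
```

```text
[-0.65436919 -0.35697102  3.90269682] [ 0.003 -0.005  0.01  -0.005 -0.014  0.005]
t 9.0 tcp [ 0.6207 -0.1275  0.0975] yaw -6.37
travel cm [-1.03 -0.84  0.05] dr [-0.0004  0.0015 -0.0012]
```

View pics/v7.png

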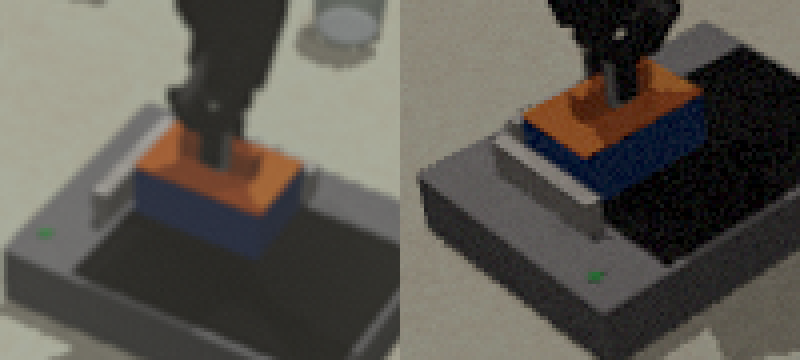

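The lidded rack is almost at both stops and looks parallel to them. I'll press towards the far stop first, then the right one, going by force.

Call:
{"name": "servo_tool", "arguments": {
  "moves": [
    {"dr": [0,0,0],"travel": [-0.3,0,0],"hand": 1},
    {"dr": [0,0,0],"travel": [-0.6,0,0],"hand": 1},
    {"dr": [0,0,0],"travel": [-0.9,0,0],"hand": 1},
    {"dr": [0,0,0],"travel": [-0.9,0,0],"hand": 1},
    {"dr": [0,0,0],"travel": [-0.9,0,0],"hand": 1}
  ]
}}

```text
t: 9.6
tcp_pos: [0.6286, -0.128, 0.0975]
tool_rot: [0.055, 0.998, -0.0, -0.0]
contact_force: [-3.8, 0.9, 7.1]
opening: 0.0121
finger_force: 61.6
```

Call:
{"name": "servo_tool", "arguments": {
  "moves": [
    {"dr": [0,0,0],"travel": [0,-0.3,0],"hand": 1},
    {"dr": [0,0,0],"travel": [0,-0.6,0],"hand": 1},
    {"dr": [0,0,0],"travel": [0,-0.8,0],"hand": 1},
    {"dr": [0,0,0],"travel": [0,-0.8,0],"hand": 1},
    {"dr": [0,0,0],"travel": [0,-0.8,0],"hand": 1}
  ]
}}

```text
t: 10.1
tcp_pos: [0.628, -0.1351, 0.0975]
tool_rot: [0.055, 0.998, 0.0, 0.0]
contact_force: [-2.2, 2.6, 7.9]
opening: 0.0123
finger_force: 61.5
```

Call:
{"name": "servo_tool", "arguments": {
  "moves": [
    {"dr": [0,0,0],"travel": [-0.1,-0.1,0],"hand": 1},
    {"dr": [0,0,0],"travel": [-0.15,-0.2,0],"hand": 1},
    {"dr": [0,0,0],"travel": [-0.15,-0.2,0],"hand": 1},
    {"dr": [0,0,0],"travel": [-0.15,-0.2,0],"hand": 1}
  ]
}}

```text
t: 10.5
tcp_pos: [0.6288, -0.1366, 0.0975]
tool_rot: [0.055, 0.998, 0.001, -0.001]
contact_force: [-3.4, 3.6, 9.1]
opening: 0.0123
finger_force: 61.8
```

Call:
{"name": "servo_tool", "arguments": {
  "moves": [
    {"dr": [0,0,0],"travel": [0,-0.1,0],"hand": 1},
    {"dr": [0,0,0],"travel": [0,-0.2,0],"hand": 1},
    {"dr": [0,0,0],"travel": [0,-0.2,0],"hand": 1},
    {"dr": [0,0,0],"travel": [0,-0.2,0],"hand": 1}
  ]
}}

```text
t: 10.9
tcp_pos: [0.6286, -0.1385, 0.0975]
tool_rot: [0.055, 0.998, 0.001, -0.001]
contact_force: [-3.5, 6.1, 9.1]
opening: 0.0127
finger_force: 61.8
```

Call:
{"name": "servo_tool", "arguments": {
  "moves": [
    {"dr": [0,0,0],"travel": [0,-0.1,-0.05],"hand": 1},
    {"dr": [0,0,0],"travel": [0,-0.15,-0.05],"hand": 1},
    {"dr": [0,0,0],"travel": [0,-0.15,-0.05],"hand": 1},
    {"dr": [0,0,0],"travel": [0,-0.15,-0.05],"hand": 1}
  ]
}}

```text
t: 11.3
tcp_pos: [0.6284, -0.1401, 0.0975]
tool_rot: [0.055, 0.998, 0.001, -0.001]
contact_force: [-2.5, 5.6, 7.3]
opening: 0.0126
finger_force: 61.5
```

Call:
{"name": "servo_tool", "arguments": {
  "moves": [
    {"dr": [0,0,0],"travel": [-0.1,0,0],"hand": 1},
    {"dr": [0,0,0],"travel": [-0.15,0,0],"hand": 1},
    {"dr": [0,0,0],"travel": [-0.15,0,0],"hand": 1},
    {"dr": [0,0,0],"travel": [-0.15,0,0],"hand": 1}
  ]
}}

```text
t: 11.7
tcp_pos: [0.6285, -0.1401, 0.0975]
tool_rot: [0.055, 0.998, 0.001, -0.002]
contact_force: [-8.7, 5.6, 10.8]
opening: 0.012
finger_force: 62.1
```

Run:
```python
from h import *
s=r.observe(); print(s['contact_force'],s['ft_torque']); go([.630,-.137,.0970],-6.3)
a=read_camera('side'); b=read_camera('scene'); w=read_camera('wrist')
# rack lid plate top corners vs stop top, side view
i=a; h=cv2.cvtColor(i,cv2.COLOR_RGB2HSV)
for n,i in(('side',a),('scene',b)):
    h=cv2.cvtColor(i,cv2.COLOR_RGB2HSV); m=cv2.inRange(h,(4,140,50),(20,255,255)); m[:]=m; m[250:]=0
    c=max(cv2.findContours(m,0,2)[0],key=cv2.contourArea); ap=cv2.approxPolyDP(cv2.convexHull(c),3,True)[:,0]
    print(n,ap.tolist(),cast(n,ap,.092)[:,:2].round(4).tolist())
save(np.hstack([cv2.resize(a[140:230,300:400],None,fx=4,fy=4,interpolation=3),cv2.resize(b[185:275,200:300],None,fx=4,fy=4,interpolation=3)]),'v8.png')
save(w,'w8.png')
```

```text
[-8.65378127  5.55363022 10.77186548] [0.89427958 1.18025944 0.05145682]
t 11.7 tcp [ 0.6285 -0.1401  0.0975] yaw -6.32
travel cm [-0.12  0.33  0.05] dr [ 0.0019 -0.0049 -0.0004]
side [[266, 205], [265, 227], [244, 228], [246, 206]] [[0.7961, 0.0666], [0.7572, 0.1403], [0.8039, 0.1666], [0.8423, 0.093]]
scene [[131, 235], [112, 249], [84, 249], [55, 233], [67, 224], [123, 212]] [[0.8803, -0.2974], [0.941, -0.2881], [0.9836, -0.3435], [0.9962, -0.4627], [0.9569, -0.4732], [0.835, -0.3996]]
```

View pics/v8.png

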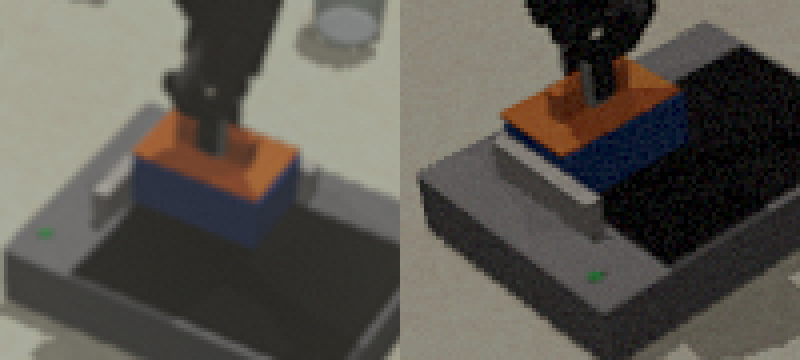

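The far stop is firm: x force rose with no motion. y was still moving, so I'll keep pushing that way.

Call:
{"name": "servo_tool", "arguments": {
  "moves": [
    {"dr": [0,0,0],"travel": [0.05,-0.1,-0.03],"hand": 1},
    {"dr": [0,0,0],"travel": [0.05,-0.2,-0.03],"hand": 1},
    {"dr": [0,0,0],"travel": [0.05,-0.2,-0.03],"hand": 1},
    {"dr": [0,0,0],"travel": [0.05,-0.2,-0.03],"hand": 1}
  ]
}}

```text
t: 12.25
tcp_pos: [0.6285, -0.1408, 0.0977]
tool_rot: [0.055, 0.998, 0.002, -0.002]
contact_force: [-5.2, 10.9, 8.8]
opening: 0.0124
finger_force: 61.7
```

Call:
{"name": "servo_tool", "arguments": {
  "moves": [
    {"dr": [0,0,0],"travel": [0,-0.1,0],"hand": 1},
    {"dr": [0,0,0],"travel": [0,-0.2,0],"hand": 1},
    {"dr": [0,0,0],"travel": [0,-0.2,0],"hand": 1},
    {"dr": [0,0,0],"travel": [0,-0.2,0],"hand": 1}
  ]
}}

```text
t: 12.65
tcp_pos: [0.6285, -0.1411, 0.0978]
tool_rot: [0.055, 0.998, 0.003, -0.002]
contact_force: [-4.5, 14.9, 10.4]
opening: 0.0128
finger_force: 61.9
```

Both stops are now firm. I'll trim the forces to balance them and hold.

Call:
{"name": "servo_tool", "arguments": {
  "moves": [
    {"dr": [0,0,0],"travel": [-0.08,0.18,0],"hand": 1},
    {"dr": [0,0,0],"travel": [-0.08,0.18,0],"hand": 1},
    {"dr": [0,0,0],"travel": [-0.08,0.18,0],"hand": 1},
    {"dr": [0,0,0],"travel": [-0.08,0.18,0],"hand": 1},
    {"dr": [0,0,0],"travel": [-0.08,0.18,0],"hand": 1}
  ]
}}

```text
t: 13.15
tcp_pos: [0.6286, -0.1408, 0.0976]
tool_rot: [0.055, 0.998, 0.002, -0.003]
contact_force: [-7.6, 9.9, 10.3]
opening: 0.0126
finger_force: 61.9
```

Run:
```python
from h import *
s=r.observe(); print(s['contact_force'],s['ft_torque']); go([.630,-.137,.0970],-6.3)
a=read_camera('side'); b=read_camera('scene')
for n,i,(y0,y1,x0,x1) in(('side',a,(140,230,300,400)),('scene',b,(185,275,200,300))):
    k=np.zeros(i.shape[:2],np.uint8); k[y0:y1,x0:x1]=1
    h=cv2.cvtColor(i,cv2.COLOR_RGB2HSV); m=cv2.inRange(h,(4,120,40),(20,255,255))*k
    c=max(cv2.findContours(m,0,2)[0],key=cv2.contourArea); ap=cv2.approxPolyDP(cv2.convexHull(c),3,True)[:,0]
    P=cast(n,ap,.094)[:,:2]; print(n,ap.tolist(),P.round(4).tolist(),[(np.linalg.norm(d).round(3),np.degrees(np.arctan2(d[1],d[0])).round(1)) for d in P-np.roll(P,1,0)])
```

```text
[-7.57500032  9.91634795 10.31919786] [ 1.67153288  1.04154745 -0.14067977]
t 13.15 tcp [ 0.6286 -0.1408  0.0976] yaw -6.33
travel cm [-0.1   0.4   0.06] dr [ 0.0042 -0.0054 -0.0005]
side [[334, 176], [344, 167], [373, 178], [362, 189]] [[0.6818, -0.1203], [0.6727, -0.1703], [0.5792, -0.1602], [0.5892, -0.1024]] [(np.float64(0.094), np.float64(-10.9)), (np.float64(0.051), np.float64(-100.4)), (np.float64(0.094), np.float64(173.9)), (np.float64(0.059), np.float64(80.1))]
scene [[269, 206], [240, 223], [225, 213], [253, 199]] [[0.5815, -0.1053], [0.6816, -0.1133], [0.6746, -0.1755], [0.5832, -0.1623]] [(np.float64(0.057), np.float64(91.8)), (np.float64(0.1), np.float64(-4.5)), (np.float64(0.063), np.float64(-96.4)), (np.float64(0.092), np.float64(171.8))]
```

```bash
python3 -c "
from h import *
print(job.sign_off()); s=r.observe(); print(s['t'],s['tcp_pos'],s['contact_force'])"
```

```text
the job is handed in; nothing more can be done
None
the job is handed in; nothing more can be done
```

I seated the lid on the rack and slid the rack into the corner. I signed off at about 13 s with the arm still holding it, pressing roughly 9 N towards each stop at the wrist; the sign-off returned no verdict, so I can't confirm it passed.

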